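# Brush off the tablet die set, then draw the die and hold it up for a look through its bore

### The job

Use the bench brush to sweep the three scrap tablets off the apron of the die set into the steel tray beside it, without touching them with the fingers, so that no crumbs can fall into the seat when the die comes out, and lay the brush down on the table. Then take the die by its collar, draw it straight up out of its seat, lift it until it is a good ten centimetres clear above the die set and tip it at least half way over towards lying level (45 degrees or a little more, in any direction), as one does to look through the bore. Finish while still holding it there, still and clear of everything; leave the jar, the vial and the beaker where they stand.

Things in the scene. Friction and masses are not known exactly. Their poses are not given: they have to be found in the camera images.
- die_set: Lower half of a pillar die set, a steel plate 180 (x) x 140 (y) x 42 mm high fixed to the table; origin at the centre of its underside. Scrap lies on the bare front (-x) half; the die sits in the back half. Two guide pillars, 16 mm thick (collars 25), at x +68, y +-52 mm, tops 91 mm above the table. Foot lugs, 10 mm high, stick out 18 mm at front and back.
- apron (a point): A point on the plate's top face: the middle of the apron, 45 mm in front of the plate's centre, 42 mm above the table; axes as the die set's. The scrap lies within 38 mm of it along x and 50 mm along y.
- seat (a point): Centre of the mouth of the die's hole, in the plate's top face, 35 mm behind the plate's centre; z up. The hole is 35.6 mm wide and 34 mm deep.
- die: A round plain steel sleeve 60 mm tall, 0.28 kg: below, a shank 34 mm thick and 32 mm long, all in the hole at the start (loose fit, nothing locks it); above, a knurled collar 44 mm thick and 28 mm tall that rests on the plate; an 18 mm bore runs right through. Origin at the centre of the shank's lower end, z along the sleeve towards the collar. Not reported while held.
- die_collar (a point): Centre of the die's collar, 46 mm above the die's origin; at the start 14 mm above the plate's top face. The place to grip, across 44 mm, fingers to the left and right.
- scrap_0: Scrap piece, a whole white tablet: flat disc 25 mm across, 10 mm thick, 12 g. Origin at the centre of its underside.
- scrap_1: Scrap piece, a white tablet broken in half, about 25 x 15 mm, 10 mm thick, 12 g. Origin at the centre of its underside.
- scrap_2: Scrap piece, a white tablet with a third broken off, about 25 x 21 mm, 10 mm thick, 12 g. Origin at the centre of its underside.
- brush: Wooden bench brush lying on its bristles, 0.10 kg. Origin under the middle of the bristles; x along the brush, handle to -x. The dark bristle block, 96 (x) x 20 mm, 30 mm high, is stiff and does not bend; above it the wooden back, 104 x 24 mm, from 30 to 44 mm height; the handle, 20 to 22 mm wide, from x -46 to -153 mm, at 30 to 47 mm height.
- brush_neck (a point): Where to grip the brush: the handle's neck just behind the back, 66 mm from the brush's origin towards the handle, 38 mm above the bristles' lower ends; 22 mm wide across the brush.
- tray: Loose flat steel tray, 136 (its x) x 246 (its y) mm outside, rim 16 mm high, floor 2 mm, on the table close along the right (-y) side of the die set, rim about 4 mm from the plate. Origin at the centre of its underside, its x along the die set's y; long side along the die set's x.
- jar: Bystander: small white ointment jar, 55 mm wide, 40 mm tall; origin under its centre.
- vial: Bystander: brown tablet vial with white cap, 43 mm wide, 78 mm tall; origin under its centre.
- beaker: Bystander: small clear beaker, 44 mm wide, 58 mm tall; origin under its centre.

How it is judged (in metres and radians):
On the way, in this order (a step that is already met when the one before it is completed fails the run):
1. all three scrap tablets lie in the tray, the die still in its seat (x of scrap_0 in the frame of tray between -0.068 and 0.068 m and y of scrap_0 in the frame of tray between -0.123 and 0.123 m and height (world z) of each of scrap_0, scrap_1, scrap_2 below 0.03 m and x of scrap_1 in the frame of tray between -0.068 and 0.068 m and y of scrap_1 in the frame of tray between -0.123 and 0.123 m and x of scrap_2 in the frame of tray between -0.068 and 0.068 m and y of scrap_2 in the frame of tray between -0.123 and 0.123 m and z of die in the frame of seat below -0.022 m), for 0.2 s.
2. the die is drawn up out of its seat, still upright, with the brush laid down (z of die in the frame of seat above 0.004 m and horizontal distance between die and seat below 0.08 m and angle between die's own z axis and vertical below 0.35 rad and height (world z) of brush below 0.04 m and contact force between brush and the fingers below 0.05 N), for 0.1 s.
At the end, for the whole second after the job is handed in: Fingers hold the die (over 2 N), both ends over 110 mm above the table, axis 40 to 100 degrees from vertical, still (under 40 mm/s, 0.3 rad/s), touching neither die set nor tray; all scrap in the tray; the brush at rest on the table (origin under 40 mm), off the die set (height (world z) of each of die, die_collar above 0.11 m and angle between die's own z axis and vertical between 0.7 and 1.75 rad and contact force between die and the fingers above 2 N and contact force between each of die, brush and die_set below 0.05 N and contact force between die and tray below 0.05 N and linear speed of die below 0.04 m/s and angular speed of die below 0.3 rad/s and x of scrap_0 in the frame of tray between -0.068 and 0.068 m and y of scrap_0 in the frame of tray between -0.123 and 0.123 m and height (world z) of each of scrap_0, scrap_1, scrap_2 below 0.03 m and x of scrap_1 in the frame of tray between -0.068 and 0.068 m and y of scrap_1 in the frame of tray between -0.123 and 0.123 m and x of scrap_2 in the frame of tray between -0.068 and 0.068 m and y of scrap_2 in the frame of tray between -0.123 and 0.123 m and height (world z) of brush below 0.04 m and linear speed of brush below 0.03 m/s); the arm keeps its last pose, push and grip.
It fails at once if a scrap tablet is touched with the fingers or the arm (contact force between any of the arm, the fingers and scrap_0 above 0.5 N or contact force between any of the arm, the fingers and scrap_1 above 0.5 N or contact force between any of the arm, the fingers and scrap_2 above 0.5 N).
It fails at once if the jar, the vial or the beaker is shifted by more than 30 mm (distance of any of jar, vial, beaker from where it was at the start of the episode above 0.03 m).
It also fails if it takes over 59 s, if anything falls off the work surface, if the arm or the gripper's body presses on something with over 40 N, if the wrist force passes 120 N, or if a joint passes its speed limit or range.

### The arm

A 7-joint arm with a two-finger parallel gripper is mounted at the origin on a cart in front of the work surface, level with it; the furniture and walls round the work are solid. World frame = base frame: x ahead of the robot, y to its left, z up, the work surface at z = 0. Lengths are in mm, angles in rad, forces in N, time in s.
With the tool pointing down it reaches from about 400 to 875 mm from the base axis. Payload 19.3 kg.
Tool frame: the origin (TCP) lies at the very end of the fingers, on their centre line; the grasp point (between the pads) lies 19 mm behind it (grip_point_offset is the z of the grasp point in the tool frame, in mm); z points along the fingers, y is the line along which they close (so a half turn about z gives the same grasp; the last joint's range is limited). The gripper opens to 85 mm and grips with 20 to 120 N. Pads are 22 mm wide; open, the fingers measure 114 mm over their backs; the gripper's body (76 mm by 85 mm) begins 54 mm behind the grasp point. The pads swing forward as they close: fully open they stand 13 mm farther back than shut.
Start: joints at [-1.402, 0.521, -0.036, 1.599, 0.021, 1.021, -0.113], TCP at [147.855, 607.251, 231.291] pointing down, gripper open.
Joint ranges: [-2.91, 2.91], [-0.3, 2.13], [-1.5, 1.42], [0.17, 2.43], [-1.26, 4.41], [0.16, 1.93], [-2.52, 2.52]. Speed limits (rad/s): [1.89, 1.89, 2.39, 2.39, 3.01, 3.01, 3.01].

### API

Orientations are given as a 3x3 rotation matrix whose columns are the frame's x, y, z axes.
In Python, from workcell import movep, movel, goto_joints, open_gripper, clamp, wait, inverse_kinematics, read_state, camera, PlanningError, finish_job, grip_point_offset gives the robot as it stands. Calls block until the motion is done:
- movep(position, orientation): joint-space move of the TCP to a pose.
- movel(position, frame=None, max_speed=150, guard=None): straight line of the TCP; frame=None keeps the orientation; max_speed is the mean speed in mm/s. With guard (N) it stops when the force on the tool has changed by that much, and returns True; else False.
- goto_joints(angles): joint-space move.
- open_gripper() and clamp(): open the fingers fully, or close them until they stop; the grip force is fixed at half the most.
- wait(seconds).
- inverse_kinematics(position, orientation): joint angles nearest the present ones, or None.
- read_state(): the state.
- camera(name): name is "side" or "top" or "wrist"; returns a dict with "image" (384x512x3 uint8, blue, green, red), "range_z" (384x512 float32, mm along the optical axis (not along the pixel's ray), 0 where there is no reading), "fx", "fy", "cx", "cy" (pixels), "cam_to_world" (4x4, takes a point from camera to world coordinates). Camera axes: x right, y up, looking along -z (the intrinsics and any distortion apply to the point x, -y, -z); pixel columns grow to the right and rows downward; lengths in mm; the calibration is good to about 2 mm. A picture is of the moment at which its call begins.
A pose or a line that the arm cannot do raises PlanningError and nothing moves.
- finish_job(): hands the job in; it is judged then, once.
The state is a dict: "time": time; "qpos": joint angles; "qvel": joint speeds; "joint_efforts": joint torques, N m; "eef_pos": TCP position; "tool_rot": TCP orientation; "ft_force": force on the tool from outside, world axes, zero at the start; "torque": the same for the moment, N m; "finger_gap": finger opening in mm; "gripper_force": force on a finger pad.
Only numpy, scipy, OpenCV 4.12 (cv2) and the standard library are available. Lean on these libraries where they do the work, as an engineer would, in place of code of your own. Each camera call takes 0.05 s, during which the arm holds its last target. There are 200 camera calls.

## Working session

There is one attempt and no reset: what is moved stays moved. The work goes in short steps, each a Python script; the robot and the scene stay as the last script left them, time stands still between calls to the robot, and variables do not carry over. Pictures are saved under pics/ and viewed, at most 10 in all, crops included, and the job is handed in when it is done.

```bash
ls; mkdir -p pics
python3 - <<'E'
from workcell import *
import cv2,numpy as np,pickle
s=read_state();print(s['time'],s['eef_pos'],s['finger_gap'],grip_point_offset)
d={n:camera(n) for n in("top","side")}
pickle.dump(d,open('c0.pkl','wb'))
for n in d:
    cv2.imwrite(f'pics/{n}0.png',d[n]['image']);print(n,d[n]['fx'],d[n]['cx'],d[n]['cy'],[k for k in d[n]],np.round(d[n]['cam_to_world'],3).tolist(), (d[n]['range_z']>0).mean())
E
```

```text
pics
0.0 [147.79503728 606.933523   230.71733074] 85.31990655272666 -18.700000000000003
top 478.7840259887504 259.25347479179476 194.16079979095412 ['image', 'range_z', 'fx', 'fy', 'cx', 'cy', 'cam_to_world'] [[-0.169, 0.957, -0.237, 100.171], [-0.986, -0.165, 0.04, 87.823], [-0.0, 0.24, 0.971, 1832.818], [0.0, 0.0, 0.0, 1.0]] 0.9960225423177084
side 491.708254353675 258.97514249787343 192.88616637326933 ['image', 'range_z', 'fx', 'fy', 'cx', 'cy', 'cam_to_world'] [[0.589, -0.557, 0.585, 1471.818], [0.808, 0.411, -0.423, -623.069], [-0.005, 0.722, 0.692, 1157.292], [0.0, 0.0, 0.0, 1.0]] 0.9765828450520834
```

View pics/top0.png

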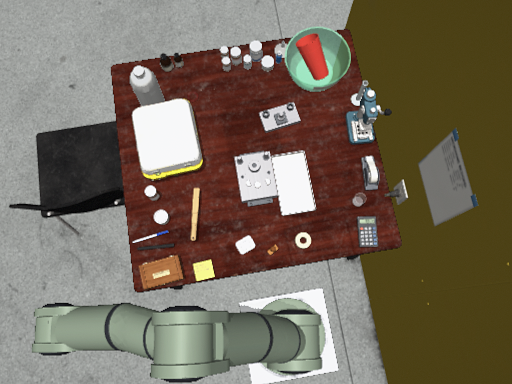

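View pics/side0.png

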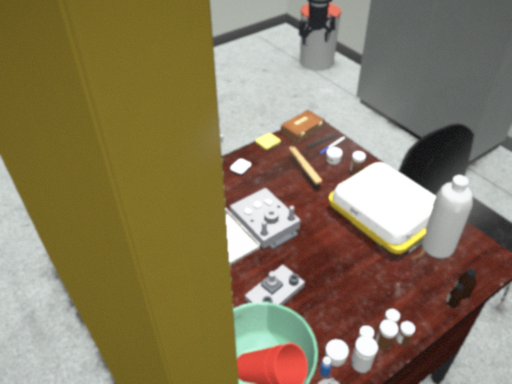

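The top view shows the die set at about (255,178), the die at (254,166), the tray at (294,182) and the brush at (196,213) with its handle end unclear. The tablets are near (249–271,183), the vial at (151,192), the jar at (161,216) and the beaker at (359,199). The side view is partly blocked by a post. Next I'll get coarse positions and take a closer look with the wrist camera.

```bash
cat > h.py <<'E'
from workcell import *
import cv2,numpy as np,pickle
from scipy.spatial.transform import Rotation as R
def ray(c,u,v):
    M=c['cam_to_world'];d=M[:3,:3]@np.array([(u-c['cx'])/c['fx'],-(v-c['cy'])/c['fy'],-1.]);return M[:3,3],d
def onz(c,u,v,z):
    o,d=ray(c,u,v);return o+d*(z-o[2])/d[2]
def rng(c,u,v):
    o,d=ray(c,u,v);return o+d*c['range_z'][int(round(v)),int(round(u))]
def down(yaw): # tool pointing down, tool y (closing) along angle yaw+90deg, tool x along yaw
    c,s=np.cos(yaw),np.sin(yaw);return np.array([[c,s,0],[s,-c,0],[0,0,-1.]])
def cloud(c):
    v,u=np.mgrid[0:384,0:512];M=c['cam_to_world']
    d=np.stack([(u-c['cx'])/c['fx'],-(v-c['cy'])/c['fy'],-np.ones(u.shape)],-1)@M[:3,:3].T
    return M[:3,3]+d*c['range_z'][...,None]
E
python3 - <<'E'
from h import *
c=pickle.load(open('c0.pkl','rb'))['top']
for n,u,v in [('plate',255,180),('die',254,166),('tray',294,182),('b1',196,188),('b2',196,213),('b3',195,240),('jar',161,216),('vial',151,192),('beak',359,199),('table',225,220)]:
    print(n,np.round(rng(c,u,v)))
print(read_state()['tool_rot'])
for yaw in (0,np.pi/2,-np.pi/2,np.pi):
    for p in ((520,180,430),(520,180,350),(480,230,350)): print(yaw,p,inverse_kinematics(p,down(yaw)))
x=c['image'][120:260,120:400];cv2.imwrite('pics/crop0.png',cv2.resize(x,None,fx=2.8,fy=2.8,interpolation=2))
w=camera('wrist');print(np.round(w['cam_to_world'],3).tolist(),w['fx'])
E
```

```text
plate [598.  20.  34.]
die [645.  15.  68.]
tray [ 573. -133.   -0.]
b1 [602. 250.  47.]
b2 [503. 263.  50.]
b3 [403. 282.  40.]
jar [517. 397.  39.]
vial [607. 417.  75.]
beak [ 462. -372.   -2.]
table [467. 160.   3.]
[[-9.71615632e-01  2.36565077e-01 -1.68840313e-04]
 [ 2.36565129e-01  9.71615162e-01 -9.57821719e-04]
 [-6.25393610e-05 -9.70576285e-04 -9.99999527e-01]]
0 (520, 180, 430) [-1.01656751  0.31942559  0.79362224  1.52374283 -0.22939327  1.3945733
 -1.77877845]
0 (520, 180, 350) [-1.01374054  0.37524454  0.79303897  1.66646647 -0.28191356  1.21869765
 -1.72798984]
0 (480, 230, 350) [-1.12377568  0.32579611  0.7514645   1.70932482 -0.23665483  1.19990264
 -1.88281036]
1.5707963267948966 (520, 180, 430) [-0.84591904  0.2785412   0.54050345  1.51639557 -0.14441747  1.38662524
 -0.29596823]
1.5707963267948966 (520, 180, 350) [-0.84026145  0.32548629  0.53407192  1.65896977 -0.1751973   1.20509385
 -0.2662916 ]
1.5707963267948966 (480, 230, 350) [-0.9162727   0.28126228  0.46103422  1.70047734 -0.13335298  1.19099338
 -0.42132255]
-1.5707963267948966 (520, 180, 430) [ 0.39511312  0.48237848 -1.26776774  1.45584657  0.45898368  1.53488167
  2.28744853]
-1.5707963267948966 (520, 180, 350) [ 0.40137763  0.54952444 -1.26805027  1.59862928  0.53140977  1.39043384
  2.21821441]
-1.5707963267948966 (480, 230, 350) [ 0.31593459  0.50901291 -1.26665901  1.64251396  0.49537395  1.36113019
  2.11980742]
3.141592653589793 (520, 180, 430) [-0.64337094  0.25765239  0.26536156  1.50669542 -0.06803239  1.38630694
  1.19691303]
3.141592653589793 (520, 180, 350) [-0.61674713  0.29862055  0.23036549  1.6481924  -0.07205039  1.20309684
  1.20049293]
3.141592653589793 (480, 230, 350) [-0.67357301  0.26309226  0.14630038  1.68888782 -0.04080693  1.19258305
  1.05363311]
[[0.236, -0.924, -0.302, 70.866], [0.972, 0.224, 0.076, 626.071], [-0.003, -0.311, 0.95, 373.335], [0.0, 0.0, 0.0, 1.0]] 282.97038579287806
```

View pics/crop0.png

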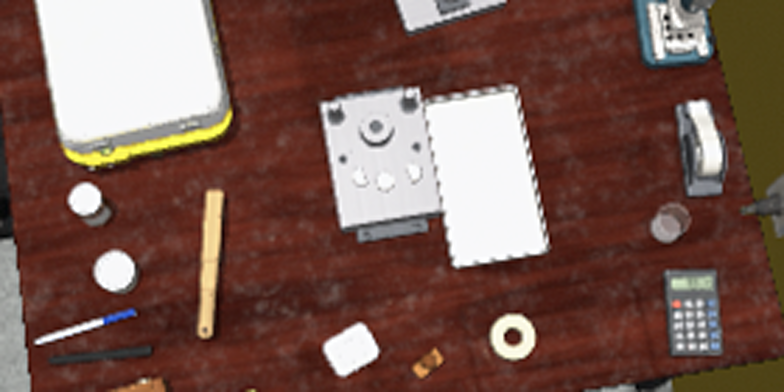

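The crop shows the brush upright at (210,265), handle end nearest the robot with its hole at (205,330). The plate covers (320–440, 90–230), with three tablets at (360,178), (385,182) and (414,173), and the die at (376,127). The tray is on the right. I'll take a closer wrist picture from above.

Run:
```python
from h import *
movep((480,130,330),down(np.pi))
w=camera('wrist');pickle.dump(w,open('w1.pkl','wb'))
print(read_state()['time'])
cv2.imwrite('pics/w1.png',cv2.resize(w['image'],None,fx=1.5,fy=1.5,interpolation=2))
P=cloud(w);z=P[...,2]
lab=(w['image'].astype(int))
# plate top face
m=(abs(z-42)<4)&(P[...,0]>450)&(P[...,0]<760)&(P[...,1]<140)&(P[...,1]>-80)
r=cv2.minAreaRect(P[m][:,:2].astype(np.float32));print('plate',r,m.sum(),np.median(z[m]))
m=(abs(z-70)<3)&(P[...,0]>560)&(P[...,0]<700)&(abs(P[...,1]-20)<45)
print('die',cv2.minEnclosingCircle(P[m][:,:2].astype(np.float32)),m.sum(),np.median(z[m]))
m=(z>33)&(z<58)&(P[...,1]>190)&(P[...,1]<330)&(P[...,0]>350)&(P[...,0]<680)
print('brush',cv2.minAreaRect(P[m][:,:2].astype(np.float32)),m.sum(),np.median(z[m]))
m=(abs(z-16)<2.5)&(P[...,1]<-40)&(P[...,0]>380)
print('rim',cv2.minAreaRect(P[m][:,:2].astype(np.float32)),m.sum())
m=(abs(z-52)<3)&(P[...,0]>490)&(P[...,0]<620)&(P[...,1]<100)&(P[...,1]>-70)
n,l,st,ce=cv2.connectedComponentsWithStats(m.astype(np.uint8))
for i in range(1,n):
    if st[i,4]>15:print('scr',st[i,4],P[l==i].mean(0),cv2.minAreaRect(P[l==i][:,:2].astype(np.float32)))
```

```text
2.3167
plate ((611.9581298828125, 14.541362762451172), (180.45652770996094, 140.36813354492188), 0.049444541335105896) 6192 42.439268551367974
die ((653.7737426757812, 30.81181526184082), 38.77484893798828) 420 70.29717090678054
brush ((542.3946533203125, 267.6417236328125), (46.40302276611328, 283.0337829589844), 82.67473602294922) 2150 44.36585171771941
rim ((722.6676635742188, -128.21585083007812), (189.18470764160156, 563.3090209960938), 84.06511688232422) 774
scr 181 [573.42623048  14.93821702  51.98525327] ((573.625732421875, 14.653881072998047), (22.51769256591797, 23.905113220214844), 84.78560638427734)
scr 132 [579.94681073 -26.33909329  52.11248447] ((580.7278442382812, -27.616905212402344), (24.305376052856445, 16.775697708129883), 12.946661949157715)
scr 117 [584.8610097   49.22865747  52.09803428] ((585.2572021484375, 49.795257568359375), (23.764183044433594, 15.652301788330078), 13.031210899353027)
```

View pics/w1.png

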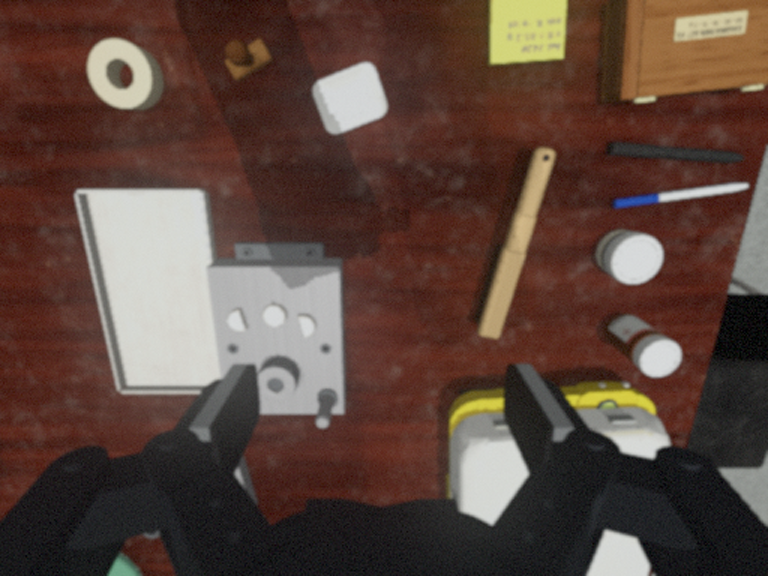

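The wrist view (1.5x) shows the brush running from (543,152) at the hole to (490,335) at the head end. The plate covers (208–345, 262–413). The tablets are at (237,320), (274,315) and (306,325), the die at (280,380) and the tray at (78–225,190–392). Next I'll refine the brush, die and tray positions and grip the brush.

Run:
```python
from h import *
w=pickle.load(open('w1.pkl','rb'));P=cloud(w);z=P[...,2]
hsv=cv2.cvtColor(w['image'],cv2.COLOR_BGR2HSV)
def comp(m,u,v):
    n,l=cv2.connectedComponents(m.astype(np.uint8));return l==l[v,u] if m[v,u] else None
m=(z>28)&(z<54)&(hsv[...,0]>8)&(hsv[...,0]<28)&(hsv[...,2]>110)
b=comp(m,340,160);r=cv2.minAreaRect(P[b][:,:2].astype(np.float32));print('brush',r,b.sum(),np.median(z[b]))
q=P[b][:,:2];c=np.median(q,0);_,_,V=np.linalg.svd(q-q.mean(0),full_matrices=False);a=V[0]*np.sign(V[0][0]);print('pca yaw',np.degrees(np.arctan2(a[1],a[0])),'lo/hi',((q-r[0])@a).min(),((q-r[0])@a).max())
# profile of z along axis
t=(q-np.array(r[0]))@a;nrm=np.array([-a[1],a[0]]);s=(q-np.array(r[0]))@nrm
for k in range(-100,101,20):
    i=abs(t-k)<6; print(k,np.round([np.median(P[b][i][:,2]),s[i].min(),s[i].max()],1))
d=(abs(z-70)<3)&(P[...,0]>610)&(P[...,0]<672)&(abs(P[...,1]-14)<32)
print('die',cv2.minEnclosingCircle(P[d][:,:2].astype(np.float32)),d.sum())
t=(abs(z-16)<3)&(P[...,1]<-52)&(P[...,1]>-215)&(P[...,0]>430)&(P[...,0]<690)
print('rim',cv2.minAreaRect(P[t][:,:2].astype(np.float32)),t.sum())
p=comp((abs(z-42)<3)&(P[...,1]>-75)&(P[...,1]<110),int(250/1.5),int(285/1.5));print('plate',cv2.minAreaRect(P[p][:,:2].astype(np.float32)))
for y in(0,40):
  pass
```

```text
brush ((503.32647705078125, 268.9048156738281), (24.245567321777344, 205.43096923828125), 78.29706573486328) 1770 44.56467154956309
pca yaw -11.36797003988372 lo/hi -102.6955113457918 102.69147439808954
-100 [45.4 -9.7  7.5]
-80 [46.3 -9.9  8.6]
-60 [46.1 -9.9  9.6]
-40 [ 45.8 -10.7   8.4]
-20 [ 45.4 -11.    9.9]
0 [ 44.9 -11.7  10.7]
20 [ 43.7 -12.2  10.3]
40 [ 43.6 -11.9  11. ]
60 [ 43.7 -12.2  10.3]
80 [ 43.9 -12.4  11.7]
100 [ 43.7 -12.3  10.2]
die ((646.9572143554688, 15.325539588928223), 21.96581268310547) 413
rim ((567.9757690429688, -127.70348358154297), (136.93772888183594, 244.5616455078125), 89.71695709228516) 775
plate ((611.9515991210938, 14.5284423828125), (180.4562530517578, 140.35768127441406), 0.0631389394402504)
```

The sizes all check: brush 205 mm, die diameter 44 mm, plate 180x140, tray 137x245. Now I'll grip the brush.

Run:
```python
from h import *
y=np.radians(-11.55);a=np.array([np.cos(y),np.sin(y)]);n=np.array([503.3,268.9])-15.5*a
print(n)
Rb=down(np.pi+y)
movep((*n,120),Rb)
movel((*n,19),max_speed=120,guard=15)
clamp();s=read_state();print(s['time'],s['eef_pos'],s['finger_gap'],s['gripper_force'])
movel((*n,125))
movep((494,92,125),down(np.pi))
w=camera('wrist');t=camera('top');s=read_state();print(s['time'],s['eef_pos'],s['finger_gap'],s['gripper_force'])
pickle.dump((w,t),open('w2.pkl','wb'))
P=cloud(w);z=P[...,2]
hsv=cv2.cvtColor(w['image'],cv2.COLOR_BGR2HSV)
m=(hsv[...,0]>8)&(hsv[...,0]<28)&(hsv[...,2]>90)&(hsv[...,1]>50)&(z>115)&(z<180)&(P[...,0]<640)
q=P[m]
for k in range(400,640,20):
    i=abs(q[:,0]-k)<6
    if i.sum()>5: print(k,i.sum(),np.round([np.median(q[i][:,2]),np.median(q[i][:,1]),q[i][:,1].min(),q[i][:,1].max()],1))
cv2.imwrite('pics/w2.png',w['image'])
```

```text
[488.11386957 272.00345656]
4.9 [488.15627607 272.08168389  19.18099661] 20.968383761915575 60.51328182220459
6.6083 [493.924566    93.08452224 124.58355162] 20.931602742807126 59.7295868396759
420 1354 [151.5  91.7  81.8 101.6]
440 1284 [151.7  91.9  81.7 101.6]
460 1108 [151.7  91.6  81.9 101.6]
480 1023 [151.   92.1  81.2 104.5]
500 873 [151.1  92.   81.7 102.5]
520 849 [149.2  92.   80.  103.7]
540 28 [149.1  92.   85.7 103.9]
```

View pics/w2.png

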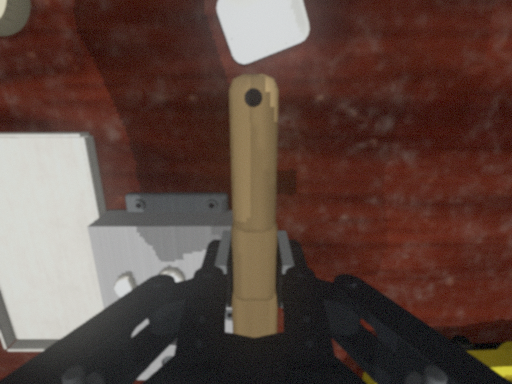

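The brush is held straight and level, with the bristles 19.4 mm below the TCP. The tablets and plate sit to the left at about (90–230, 210–300). Now the sweep.

Run:
```python
from h import *
D=down(np.pi)
print(movel((494,92,64.5),max_speed=100,guard=10))
print(read_state()['eef_pos'])
print(movel((494,-78,64.5),max_speed=110,guard=25),read_state()['eef_pos'],read_state()['ft_force'])
movel((494,-78,140));
movep((480,130,200),D)
w=camera('wrist');t=camera('top');pickle.dump((w,t),open('w3.pkl','wb'));print(read_state()['time'])
P=cloud(w);z=P[...,2]
print('on plate',((z>49)&(z<56)&(P[...,0]>520)&(P[...,0]<620)&(P[...,1]>-60)&(P[...,1]<80)).sum())
m=(z>7)&(z<40)&(P[...,0]>455)&(P[...,0]<682)&(P[...,1]>-188)&(P[...,1]<-66)
n,l,st,ce=cv2.connectedComponentsWithStats(m.astype(np.uint8))
for i in range(1,n):
    if st[i,4]>20:print(st[i,4],ce[i],P[l==i].mean(0),P[l==i].max(0))
cv2.imwrite('pics/w3.png',w['image'])
```

```text
False
[494.21656055  92.12168906  64.81286712]
False [494.049834   -77.3710273   64.48598874] [-0.13408085  0.36034995 -0.95035986]
10.6833
on plate 0
310 [ 79.27741935 219.18709677] [548.45696024 -93.67296731  11.95503869] [561.01682013 -83.01400068  14.98500249]
342 [ 88.38596491 241.38596491] [579.20219798 -86.82627497  13.48988232] [593.94934407 -71.44198387  19.64845329]
```

View pics/w3.png

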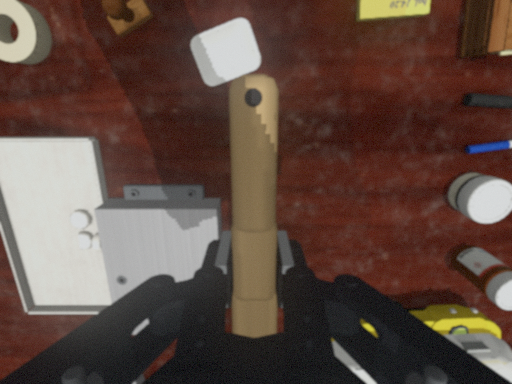

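No tablets remain on the plate. Two lie in the tray at (80,218) and (85,240), and a third seems to be close against the rim near (95,240). I'll lay the brush down and look from over the tray.

Run:
```python
from h import *
y=np.radians(-11.55);a=np.array([np.cos(y),np.sin(y)]);n=np.array([503.3,268.9])-15.5*a
movep((*n,60),down(np.pi+y))
print(movel((*n,19.5),max_speed=60,guard=6),read_state()['eef_pos'][2])
open_gripper();movel((*n,120))
movep((500,-70,240),down(np.pi))
w=camera('wrist');t=camera('top');pickle.dump((w,t),open('w4.pkl','wb'));print(read_state()['time'])
P=cloud(w);z=P[...,2]
m=(z>7)&(z<45)&(P[...,0]>455)&(P[...,0]<682)&(P[...,1]>-188)&(P[...,1]<-58)
n,l,st,ce=cv2.connectedComponentsWithStats(m.astype(np.uint8))
for i in range(1,n):
    if st[i,4]>20:print(st[i,4],ce[i],P[l==i].mean(0),P[l==i].min(0),P[l==i].max(0))
x=w['image'];cv2.imwrite('pics/w4.png',cv2.resize(x[60:330,100:460],None,fx=2.2,fy=2.2,interpolation=2))
```

```text
True 19.09645801302855
15.0917
341 [260.17302053 201.95894428] [562.06091762 -60.71877834  15.92139103] [455.91389824 -62.1128702    7.10277863] [681.85704138 -59.04434012  18.53513057]
244 [234.95901639 194.0942623 ] [548.73401445 -95.60437729  11.93008617] [ 537.31345472 -108.1143612     7.4645251 ] [561.08586622 -84.45938268  13.98578783]
174 [236.21264368 214.3045977 ] [579.09049204 -94.43049174  11.75578765] [ 567.60904105 -102.2220928     7.1975012 ] [591.61453471 -84.93877703  14.33222   ]
118 [248.28813559 216.09322034] [580.4502261  -77.25320545  14.82657314] [570.9369671  -82.05865694   7.08749301] [594.50390837 -72.01836396  19.18219092]
```

View pics/w4.png

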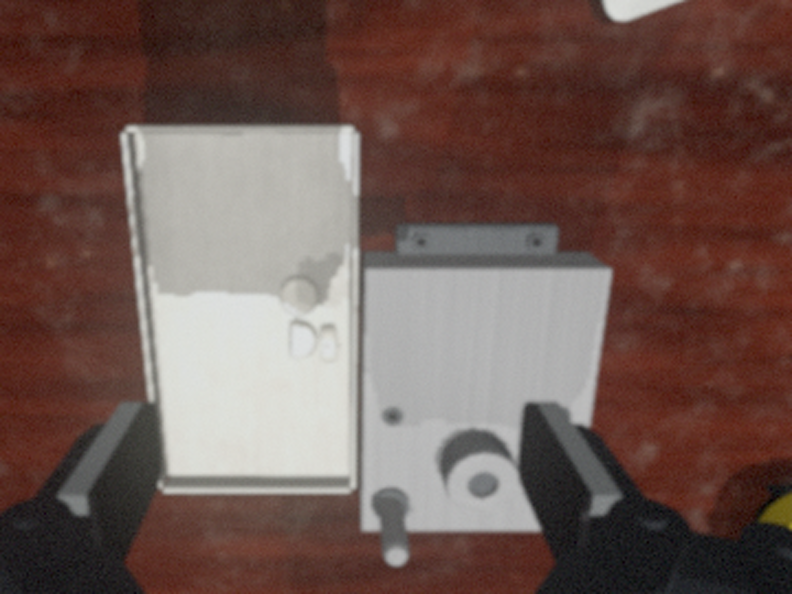

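All three tablets are in the tray at crop (298,295), (301,340) and (328,342), and the brush is down. The third leans slightly but tops out at 19 mm, well under 30. Next, the die, with tips just above the plate. I'll also check IK for the tilt.

Run:
```python
from h import *
D=down(np.pi);p=(647,14.9)
movep((*p,135),D)
print(movel((*p,44),max_speed=80,guard=12),read_state()['eef_pos'])
clamp();s=read_state();print(s['time'],s['eef_pos'],s['finger_gap'],s['gripper_force'],s['ft_force'])
if 40<s['finger_gap']<48:
    print(movel((*p,120),max_speed=50,guard=30));s=read_state();print(s['time'],s['eef_pos'],s['finger_gap'],s['gripper_force'],s['ft_force'])
    w=camera('wrist');pickle.dump(w,open('w5.pkl','wb'));cv2.imwrite('pics/w5.png',w['image'])
    for ax in('y','x'):
        for th in(58,-58):
            for q in((600,15,280),(520,15,320),(560,100,300)):
                print(ax,th,q,inverse_kinematics(q,R.from_euler(ax,th,degrees=True).as_matrix()@D))
```

```text
False [647.32299841  14.88748671  44.53974825]
17.675 [647.23103747  15.55472788  44.54288966] 41.710201559061744 60.627678861346794 [-1.51918135  3.32341093  7.00738966]
False
19.3417 [646.85353026  14.9150175  119.72005905] 41.733694195317526 61.88842184070381 [-0.24538628  0.57636242 -3.05927951]
y 58 (600, 15, 280) None
y 58 (520, 15, 320) None
y 58 (560, 100, 300) None
y -58 (600, 15, 280) [ 0.79589522  0.51207772 -1.2654217   2.39386892  2.27903648  0.82669286
 -0.65576159]
y -58 (520, 15, 320) None
y -58 (560, 100, 300) None
x 58 (600, 15, 280) [ 0.60890972  0.71965478 -0.44930506  1.58405548 -0.72534541  1.26853826
  2.15404642]
x 58 (520, 15, 320) [ 0.67723849  0.56232725 -0.44076472  1.75925221 -0.76692634  1.30195753
  2.21560219]
x 58 (560, 100, 300) [ 0.57445392  0.61199139 -0.52926345  1.75783257 -0.80108278  1.13583951
  2.14254286]
x -58 (600, 15, 280) [-0.9146368   0.80152978  0.62041082  1.58811311  0.50770782  1.32333038
  0.9672049 ]
x -58 (520, 15, 320) [-1.03013948  0.64223471  0.62941655  1.76262504  0.54671857  1.36327712
  0.89543202]
x -58 (560, 100, 300) [-1.02436347  0.7732422   0.57566387  1.5499284   0.46965423  1.4737238
  0.9078474 ]
```

View pics/w5.png

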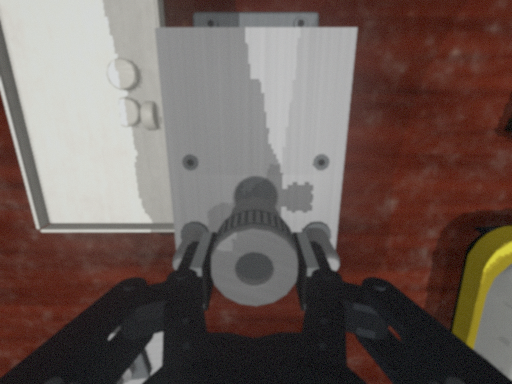

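The die is held squarely at (255,265), clear of the seat, and the tablets are still in the tray. Now I'll lift it and tip it.

Run:
```python
from h import *
D=down(np.pi)
movel((647,14.9,300),max_speed=140)
T=R.from_euler('x',-58,degrees=True).as_matrix()@D
movep((600,15,300),T);wait(0.8)
s=read_state();print(s['time'],s['eef_pos'],s['finger_gap'],s['gripper_force'],s['ft_force'],np.abs(s['qvel']).max(),s['tool_rot'][:,2])
w=camera('wrist');t=camera('top');cv2.imwrite('pics/w6.png',np.hstack([w['image'],cv2.resize(t['image'][120:270,140:340],(512,384))])[:, :, :]);
im=cv2.imread('pics/w6.png');cv2.imwrite('pics/w6.png',cv2.resize(im,(800,300)))
P=cloud(t);m=(P[...,2]>30)&(P[...,2]<60)&(P[...,1]>200)&(P[...,1]<330)&(P[...,0]>380)&(P[...,0]<620)
print('brush',cv2.minAreaRect(P[m][:,:2].astype(np.float32)),np.median(P[m][:,2]))
```

```text
22.575 [599.98649387  15.07228203 299.96777491] 41.4078651912109 62.065627900738036 [ 0.01459606  0.39262849 -3.86777838] 0.0022270070693334665 [ 4.35887962e-05 -8.48017773e-01 -5.29967787e-01]
brush ((597.1351318359375, 241.3256072998047), (8.444419860839844, 2.577202320098877), 32.055545806884766) 42.921014435658776
```

View pics/w6.png

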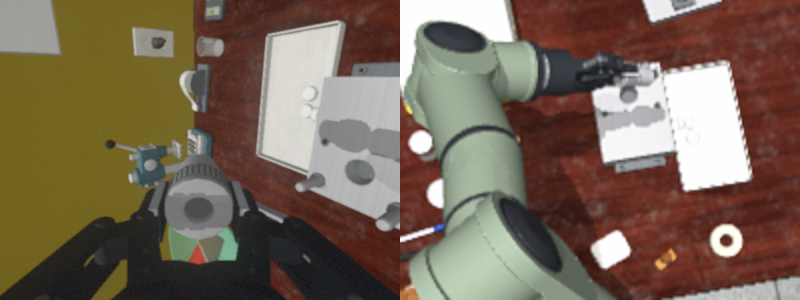

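The die is held at (200,200), square in the fingers and tipped with the tool by 58°, with no slip. The tablets are still in the tray at (308,92) and (309,112). Everything is still, so I'll hand in.

```bash
python3 -c "
from workcell import *
print(finish_job())"
```

```text
the job is handed in; nothing more can be done
None
```

I handed the job in: the three tablets are swept into the tray and the brush is back on the table (though the arm hid it in the last pictures). The die is held still about 30 cm above the table, tipped about 58°; no verdict came back.

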